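# Register a bar blank in the drilling jig

### The job

Take the long flat brass bar blank out of the parts tray, lay it flat on the bed of the steel drilling jig, and push it home against the jig's stops: one long edge flush along the whole fence, one end touching the end stop. Leave the other brass pieces in the tray, do not disturb the jar, bottle, spool and hammer, and let go of the blank.

Things in the scene. Friction and masses are not known exactly. Their poses are not given: they have to be found in the camera images.
- blank: The target: flat brass bar, 90 x 22 x 8 mm, the longest piece in the tray. Origin at the centre of its underside; x along its length, y across its width, z up. Both ends, and both faces, are alike.
- blank_center (a point): Centre of the solid of the target bar (4 mm above its underside), axes as the bar's.
- tray: Grey open parts tray, fixed, outside 250 (x) x 220 (y) x 28 mm high, walls and floor 4 mm thick, so pieces in it lie 4 mm above its origin. Origin at the centre of its underside, on the bench.
- jig: Fixed steel drilling jig: dark flat bed 150 (x) x 170 (y) x 12 mm high, origin at the centre of its underside. On the bed, tops 22 mm above the bench: the fence, a strip along y with its face at x = +50 mm looking to -x, y = -75 to +75 mm; and the end stop, a small block with its face at y = +60 mm looking to -y, x = +26 to +44 mm.
- corner (a point): Point on the top of the jig's bed (12 mm above the bench) where the planes of the fence face and the end-stop face meet; axes as the jig's. The registered bar lies along the jig's y with its centre at x = -11, y = -45, z = +4 mm from this point.
- short_bar: Flat brass bar, 50 x 22 x 8 mm, in the tray; not wanted. Origin at the centre of its underside, x along its length.
- square_rod: Square brass rod, 70 x 8 x 8 mm, in the tray; not wanted. Origin at the centre of its underside, x along its length.
- ring_blank: Brass ring, 40 mm outside, 28 mm inside, 8 mm high, lying in the tray; not wanted. Origin at the centre of its underside.
- disc_blank: Brass disc, 36 mm across, 8 mm high, lying in the tray; not wanted. Origin at the centre of its underside.
- jar: Glass jar of wooden sticks, loose, bystander, 90 mm across, about 175 mm high with the sticks. Origin at the centre of its underside.
- bottle: White plastic bottle with a black cap, loose, bystander, 60 mm across, 150 mm high. Origin at the centre of its underside.
- spool: Empty wooden thread spool standing on end, loose, bystander, 52 mm across, 40 mm high. Origin at the centre of its underside.
- hammer: Hammer lying on the bench, loose, bystander, 240 mm long. Origin under its middle, x from handle to head.
Things that resemble listed ones, but are neither listed nor needed, are in the scene too. Leave any purple look-alike of the jig alone.

How it is judged (in metres and radians):
At the end, for the whole second after the job is handed in: Long bar at rest flat on the bed (height within 2 mm), long edge within 1.8 mm of the fence, end within 1.8 mm of the end stop, parallel to the fence within 0.025 rad, either way round. Other brass pieces down in the tray; jar, bottle, spool, hammer within 30 mm of their starts (x of blank_center in the frame of corner between -0.0128 and -0.0092 m and y of blank_center in the frame of corner between -0.0468 and -0.0432 m and z of blank_center in the frame of corner between 0.002 and 0.006 m and angle between the x axis of blank and the y axis of jig, either way round below 0.025 rad and angle between the z axis of blank and the z axis of jig, either way round below 0.04 rad and linear speed of blank below 0.01 m/s and x of short_bar in the frame of tray between -0.123 and 0.123 m and y of short_bar in the frame of tray between -0.108 and 0.108 m and height (world z) of each of short_bar, square_rod, ring_blank, disc_blank below 0.026 m and x of square_rod in the frame of tray between -0.123 and 0.123 m and y of square_rod in the frame of tray between -0.108 and 0.108 m and x of ring_blank in the frame of tray between -0.123 and 0.123 m and y of ring_blank in the frame of tray between -0.108 and 0.108 m and x of disc_blank in the frame of tray between -0.123 and 0.123 m and y of disc_blank in the frame of tray between -0.108 and 0.108 m and distance of each of jar, bottle, spool, hammer from where it was at the start of the episode below 0.03 m); the robot touches nothing.
It fails at once if the jar, bottle, spool or hammer is moved more than 30 mm (distance of any of jar, bottle, spool, hammer from where it was at the start of the episode above 0.03 m).
It fails at once if another brass piece is lifted out of the tray (height (world z) of any of short_bar, square_rod, ring_blank, disc_blank above 0.06 m).
It also fails if it takes over 66 s, if anything falls off the work surface, if the arm or the gripper's body presses on something with over 40 N, if the wrist force passes 120 N, or if a joint passes its speed limit or range.

### The arm

A 7-joint arm with a two-finger parallel gripper is mounted at the origin on the work surface. World frame = base frame: x ahead of the robot, y to its left, z up, the work surface at z = 0. Lengths are in m, angles in degrees, forces in N, time in s.
With the tool pointing down it reaches from about 0.4 to 0.85 m from the base axis. Payload 4.5 kg.
Tool frame: the origin (TCP) lies at the very end of the fingers, on their centre line; the grasp point (between the pads) lies 19 mm behind it; z points along the fingers, y is the line along which they close (so a half turn about z gives the same grasp; the last joint's range is limited). The gripper opens to 85 mm and grips with 20 to 120 N. Pads are 22 mm wide; open, the fingers measure 114 mm over their backs; the gripper's body (76 mm by 85 mm) begins 54 mm behind the grasp point. The pads swing forward as they close: fully open they stand 13 mm farther back than shut.
Start: joints at [66.624, 39.483, -11.15, 89.685, 9.013, 51.709, -12.324], TCP at [0.267, -0.565, 0.231] pointing down, gripper open.
Joint ranges: [-172.22, 172.22], [-26.19, 119.32], [-84.43, 86.54], [7.71, 146.69], [-57.33, 237.33], [2.42, 119.75], [-152.13, 152.13]. Speed limits (degrees/s): [147.25, 147.25, 180, 180, 180, 180, 180].

### API

Orientations are given as [roll, pitch, yaw] about the fixed x, y, z axes, in that order (R = Rz(yaw) Ry(pitch) Rx(roll)).
In Python, from workcell import env gives the robot as it stands. The module is installed in compiled form; this text tells all that it offers.
- The arm moves only by the tool carry_out, never from a script. Its argument "commands" is a list of rows, each a list of 5 numbers: the closure, from -1 (fully open) to 1 (shut), then the shift along the tool's x, y, z scaled (see below), then the turn about the tool's z scaled (see below). In form: [[hand, dx, dy, dz, turn], ...]. A call has exactly 8 rows; each row shifts and turns the commanded pose from where the row before left it, along the tool's axes as they then stand; what a row does not reach is not made up. The controller multiplies each number of a shift by 30 mm and each number of a turn by 5 degrees. A row lasts 1/12 s, in which the tool goes at most 41.7 mm and 7.16 degrees, less where a joint would pass 70% of its speed; a pose out of reach is approached as far as the arm can. A call with a number of a shift or a turn outside -1 to 1 is refused whole. A call with a gripper value outside its range is refused whole. The fingers move at their own pace and stop on an object; "squeeze" is the grip in N (left out, the last holds). Time passes only in rows, so rows that do not move let the fingers close, or fill a call up. It gives the time, the measured TCP pose, the force, the opening and the grip force at its end, in the units of the state.
- env.get_state(): the state, without advancing time (a new reading comes with each control period).
- env.grab_frame(name): name is "side" or "top"; returns the picture (400x640x3 uint8, red, green, blue); there is no depth.
- env.calibration(name): a dict with "fov_y" (degrees; the focal length in pixels is half the picture's height over the tangent of half this angle, whatever the lens; pixels are square), "cx", "cy" (the principal point, pixels), "dist_coeffs" ([k1, k2, p1, p2, k3] as OpenCV has them; the pictures are not rectified), "rvec" (rotation vector, rad) and "tvec" (3), from world to camera coordinates, as OpenCV has them. Camera axes: x right, y down, z forward; pixel columns grow to the right and rows downward; lengths in m; the calibration is good to about 2 mm. A picture is of the moment at which its call begins. calibration takes no time and is no camera call.
- env.job_done(): hands the job in; it is judged then, once.
The state is a dict: "clock": time; "joint_pos": joint angles; "dq": joint speeds; "joint_torque": joint torques, N m; "tcp_pos": TCP position; "ee_rot": TCP orientation; "ft_force": force on the tool from outside, world axes, zero at the start; "torque": the same for the moment, N m; "width": opening from 0.0 (shut) to 1.0 (fully open); "grip_force": force on a finger pad.
Only numpy, scipy, OpenCV 4.12 (cv2) and the standard library are available. Lean on these libraries where they do the work, as an engineer would, in place of code of your own. Each camera call takes 0.05 s, during which the arm holds its last target. There are 200 camera calls.

## Working session

There is one attempt and no reset: what is moved stays moved. The work goes in short steps, Python scripts to look and compute and a tool call to move; the robot and the scene stay as the last step left them, time stands still between calls to the robot, and variables do not carry over. Pictures are saved under pics/ and viewed, at most 10 in all, crops included, and the job is handed in when it is done.

Besides the shell and the picture viewer there is one more tool, called after "Request:" as a command line: name --pt "numbers of a row" for each row, then --argument value for the rest. carry_out: Moves the arm, as the interface text tells. Shifts and turns lie within -1 to 1; 1 stands for 30 mm of shift or 5 degrees of turn. Its arguments: {"type":"object","properties":{"commands":{"type":"array","items":{"type":"array","items":{"type":"number","minimum":-1,"maximum":1}}},"squeeze":{"type":"number"}},"required":["commands"]}

```bash
mkdir -p pics; cat > h.py <<'E'
import numpy as np, cv2
from workcell import env
def cam(n):
    c=env.calibration(n); f=200/np.tan(np.radians(c["fov_y"])/2)
    K=np.array([[f,0,c["cx"]],[0,f,c["cy"]],[0,0,1.]])
    return K,np.array(c["dist_coeffs"],float),np.array(c["rvec"],float),np.array(c["tvec"],float)
def ray(n,px,z):
    K,d,r,t=cam(n); R=cv2.Rodrigues(r)[0]
    u=cv2.undistortPoints(np.array(px,float).reshape(-1,1,2),K,d).reshape(-1,2)
    D=np.c_[u,np.ones(len(u))]@R; C=-R.T@t.ravel()
    return C+D*((z-C[2])/D[:,2])[:,None]
def proj(n,P):
    K,d,r,t=cam(n); return cv2.projectPoints(np.array(P,float).reshape(-1,1,3),r,t,K,d)[0].reshape(-1,2)
def grab(n,name):
    im=env.grab_frame(n)[:,:,::-1].copy(); cv2.imwrite(f"pics/{name}.png",im); return im
E
python3 - <<'E'
from h import *
for n in("top","side"):
    grab(n,n+"0"); K,d,r,t=cam(n); print(n,K[0,0],d,-cv2.Rodrigues(r)[0].T@t.ravel())
print(env.get_state())
E
```

```text
top 430.4717105581341 [-0.11401037  0.          0.          0.          0.        ] [ 0.42089142 -0.03124278  1.24768234]
side 370.75874613477623 [0.01521214 0.         0.         0.         0.        ] [0.28148265 0.66710243 0.74877289]
{'clock': 0.1, 'joint_pos': array([ 66.62285782,  39.53119271, -11.14425035,  89.74043042,
         9.01090497,  51.70908141, -12.32329435]), 'dq': array([-0.05676698, -0.10624571, -0.02851766,  0.02138096, -0.01749831,
        0.02346319,  0.00131714]), 'joint_torque': array([-3.70971946e-03, -5.40595508e+01, -1.27123911e+00, -1.58981985e+01,
        9.44078114e-03,  4.38973846e-03, -5.53024233e-05]), 'tcp_pos': array([ 0.26693508, -0.56446354,  0.23052611]), 'ee_rot': array([-1.79901084e+02,  6.20785395e-03,  2.53175432e+01]), 'ft_force': array([0.38001006, 0.13008851, 0.3691836 ]), 'torque': array([-0.02201617,  0.05336867,  0.00300057]), 'grip_force': 0.0, 'width': 1.0000907395434075}
```

View pics/top0.png

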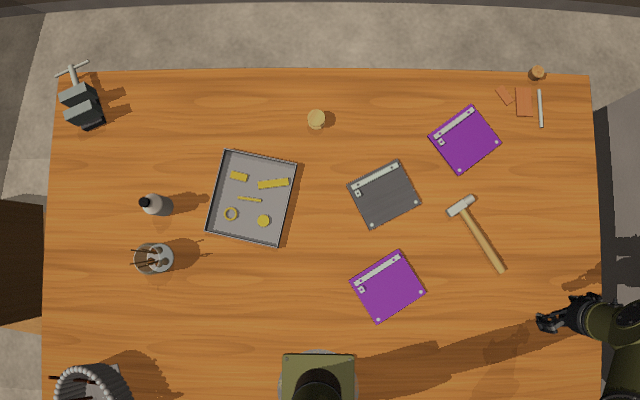

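View pics/side0.png

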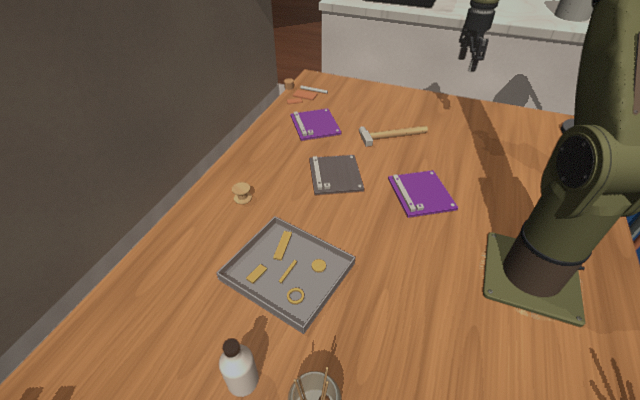

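Top view: the brass candidates are the long bar at (273,184), short bar at (239,176), square rod at (250,199), ring at (231,214) and disc at (264,220). The longest wide piece is (273,184), so that's my choice. The steel jig is at (384,194), its fence along its upper edge and its end stop near (352,196). The purple look-alikes are at (465,140) and (388,286). The side view agrees: blank at (283,245), grey jig at (336,174).

```bash
python3 - <<'E'
from h import *
top=cv2.imread("pics/top0.png"); side=cv2.imread("pics/side0.png")
for n,im,box in(("top",top,(200,140,305,255)),("side",side,(215,215,360,330))):
    hsv=cv2.cvtColor(im,cv2.COLOR_BGR2HSV); m=cv2.inRange(hsv,(20,110,60),(35,255,255))
    x0,y0,x1,y1=box; k=np.zeros_like(m);k[y0:y1,x0:x1]=m[y0:y1,x0:x1]
    for c in cv2.findContours(k,0,1)[0]:
        if cv2.contourArea(c)<15: continue
        P=ray(n,c.reshape(-1,2),0.012 if n=="top" else .010)[:,:2]
        (cx,cy),(w,h),a=cv2.minAreaRect((P*1000).astype(np.float32)); 
        b=cv2.boxPoints(((cx,cy),(w,h),a)); e=max(b[1]-b[0],b[2]-b[1],key=np.linalg.norm)
        print(n,c.reshape(-1,2).mean(0),"ctr",cx,cy,"size",w,h,"long-axis yaw",np.degrees(np.arctan2(e[1],e[0]))%180)
A=cv2.resize(top[140:250,205:300],None,fx=5,fy=5,interpolation=cv2.INTER_CUBIC)
B=cv2.resize(top[150:240,338:428],None,fx=6,fy=6,interpolation=cv2.INTER_CUBIC)
cv2.imwrite("pics/cA.png",A);cv2.imwrite("pics/cB.png",B)
C=cv2.resize(side[145:200,300:375],None,fx=8,fy=8,interpolation=cv2.INTER_CUBIC);cv2.imwrite("pics/cC.png",C)
E
```

```text
top [262.94117647 220.41176471] ctr 481.1407775878906 161.06182861328125 size 31.732149124145508 34.85472106933594 long-axis yaw 90.517426
top [230.33333333 213.47222222] ctr 500.4858093261719 257.925048828125 size 37.87685775756836 35.2843132019043 long-axis yaw 1.5962636
top [249.02083333 198.54166667] ctr 544.7130126953125 202.19427490234375 size 68.53569793701172 8.077322006225586 long-axis yaw 82.88255
top [272.98571429 182.91428571] ctr 590.5015258789062 134.52426147460938 size 21.517194747924805 89.14054107666016 long-axis yaw 97.48834
top [238.5        175.78571429] ctr 611.4081420898438 235.9492950439453 size 50.1417236328125 22.15483856201172 long-axis yaw 74.464554
side [294.97727273 295.31818182] ctr 498.97393798828125 260.5821228027344 size 36.441627502441406 36.12362289428711 long-axis yaw 21.280539
side [256.17073171 273.09756098] ctr 608.7780151367188 240.27688598632812 size 49.367469787597656 21.500980377197266 long-axis yaw 76.268166
side [318.41176471 265.        ] ctr 479.54949951171875 164.07687377929688 size 31.687030792236328 29.648054122924805 long-axis yaw 21.328138
side [287.31111111 270.73333333] ctr 542.74853515625 205.94384765625 size 69.7787857055664 6.913856506347656 long-axis yaw 82.1842
side [282.13432836 244.47761194] ctr 589.6502685546875 138.11314392089844 size 20.71173858642578 90.8958969116211 long-axis yaw 97.44713
```

View pics/cA.png

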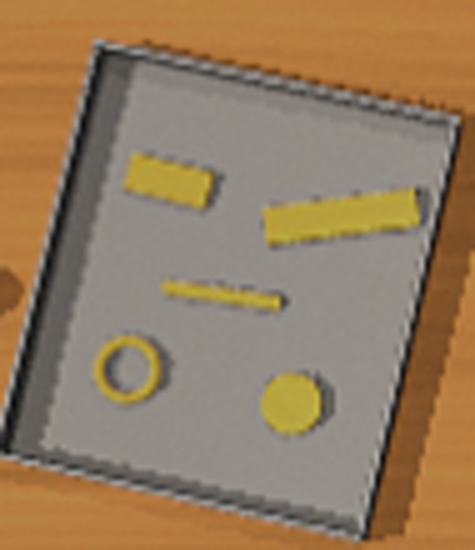

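View pics/cB.png

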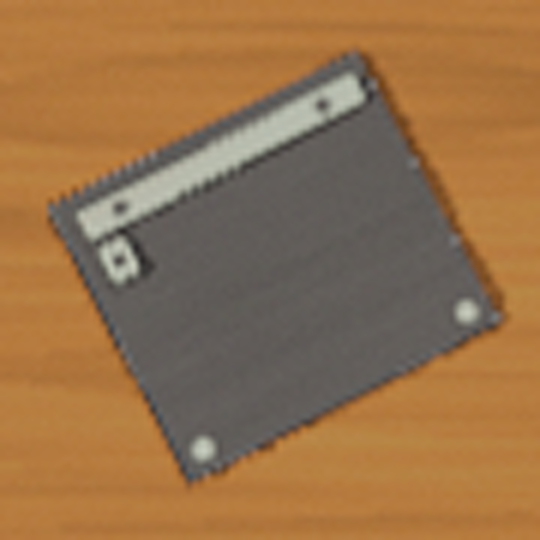

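View pics/cC.png

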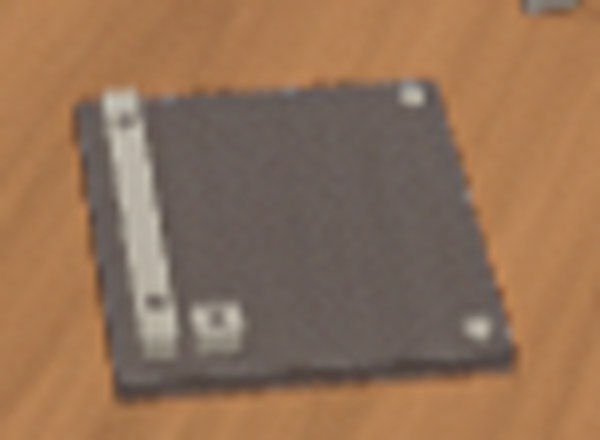

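Crop A: the bar at crop (342,215) is clearly the longest, and it measures 89 x 21.5 mm. Crops B and C show the steel jig with its fence along the top edge of B and the end stop at B (120,260). Next I'll measure the jig and the tray wall near the bar.

```bash
python3 - <<'E'
from h import *
for n,box in(("top",(338,150,428,240)),("side",(300,145,375,200))):
    im=cv2.imread(f"pics/{n}0.png"); x0,y0,x1,y1=box
    hsv=cv2.cvtColor(im,cv2.COLOR_BGR2HSV)
    for nm,lo,hi,z in(("white",(0,0,135),(180,60,255),.022),("jig",(0,0,20),(180,75,255),.012)):
        m=cv2.inRange(hsv,lo,hi);k=np.zeros_like(m);k[y0:y1,x0:x1]=m[y0:y1,x0:x1]
        if nm=="white":k=k
        for c in cv2.findContours(k,0,1)[0]:
            if cv2.contourArea(c)<12: continue
            P=ray(n,c.reshape(-1,2),z)[:,:2]
            (cx,cy),(w,h),a=cv2.minAreaRect((P*1000).astype(np.float32))
            b=cv2.boxPoints(((cx,cy),(w,h),a)); e=max(b[1]-b[0],b[2]-b[1],key=np.linalg.norm)
            print(n,nm,c.reshape(-1,2).mean(0).round(1),"ctr",round(cx,1),round(cy,1),"size",round(w,1),round(h,1),"yaw",(np.degrees(np.arctan2(e[1],e[0]))%180).round(1), b.round(0).tolist())
print("tray wall pts",ray("top",[[296,163],[278,246],[227,150],[285,161]],.028).round(3))
E
```

```text
top white [357.5 193. ] ctr 561.7 -110.3 size 16.7 12.9 yaw 26.6 [[551.0, -108.0], [557.0, -120.0], [572.0, -112.0], [566.0, -101.0]]
top white [374.5 175.6] ctr 612.8 -159.6 size 15.8 149.6 yaw 117.8 [[571.0, -97.0], [641.0, -230.0], [655.0, -222.0], [585.0, -90.0]]
top jig [383.  193.7] ctr 561.7 -186.0 size 148.6 170.4 yaw 117.6 [[456.0, -145.0], [535.0, -296.0], [667.0, -227.0], [588.0, -76.0]]
side white [326.6 185.2] ctr 557.4 -103.0 size 17.8 22.2 yaw 111.4 [[545.0, -96.0], [553.0, -117.0], [570.0, -110.0], [562.0, -89.0]]
side white [317.1 172.3] ctr 608.1 -151.4 size 14.7 158.9 yaw 117.4 [[565.0, -84.0], [638.0, -225.0], [651.0, -219.0], [578.0, -77.0]]
side jig [335.4 174.5] ctr 559.4 -180.4 size 148.0 181.2 yaw 117.7 [[452.0, -135.0], [536.0, -295.0], [667.0, -226.0], [583.0, -66.0]]
tray wall pts [[0.647 0.067 0.028]
 [0.409 0.114 0.028]
 [0.684 0.269 0.028]
 [0.652 0.099 0.028]]
```

Request:
carry_out --pt "0 -1 -1 0 -1" --pt "0 -1 -1 0 -1" --pt "0 -1 -1 0 -1" --pt "0 0 -1 0 -1" --pt "0 0 -1 0 -1" --pt "0 0 -1 0 -1" --pt "0 0 -1 0 -1" --pt "0 0 -1 0 -1"

```text
clock: 0.77
tcp_pos: [0.0313, -0.4366, 0.2311]
ee_rot: [-180.0, -0.0, 65.6]
ft_force: [-1.6, -0.1, 0.7]
width: 0.498
grip_force: 0.0
```

My sign was wrong on that move. Nothing was touched, so I'll correct the route.

Request:
carry_out --pt "0 1 1 0 0" --pt "0 1 1 0 0" --pt "0 1 1 0 0" --pt "0 1 1 0 0" --pt "0 1 1 0 0" --pt "0 1 1 0 0" --pt "0 1 1 0 0" --pt "0 1 1 0 0"

```text
clock: 1.43
tcp_pos: [0.3462, -0.3214, 0.2312]
ee_rot: [-180.0, 0.0, 65.3]
ft_force: [-0.2, -1.5, 0.1]
width: 0.498
grip_force: 0.0
```

Request:
carry_out --pt "0 0 0 0 -1" --pt "0 0 0 0 -1" --pt "0 0 0 0 -1" --pt "0 0 0 0 -1" --pt "0 0 0 0 -1" --pt "0 0 0 0 -1" --pt "0 0 0 0 -0.4" --pt "0 0 0 0 0"

```text
clock: 2.1
tcp_pos: [0.3444, -0.3226, 0.231]
ee_rot: [-180.0, -0.0, 97.3]
ft_force: [0.3, 0.3, -0.3]
width: 0.502
grip_force: 0.0
```

Request:
carry_out --pt "0 1 1 0 0" --pt "0 1 1 0 0" --pt "0 1 1 0 0" --pt "0 1 1 0 0" --pt "0 1 1 0 0" --pt "0 1 1 0 0" --pt "0 1 1 0 0" --pt "0 1 1 0 0"

```text
clock: 2.77
tcp_pos: [0.5492, -0.0571, 0.2311]
ee_rot: [-180.0, 0.0, 97.2]
ft_force: [0.4, 0.1, -0.7]
width: 0.499
grip_force: 0.0
```

Request:
carry_out --pt "0 1 0.5 0.5 0" --pt "0 1 0.5 0.5 0" --pt "0 1 0.5 0.5 0" --pt "0 1 0.5 0.5 0" --pt "0 1 0.1 0.5 0" --pt "0 1 0 0.5 0" --pt "0 0.1 0 0.5 0" --pt "0 0 0 0 0"

```text
clock: 3.43
tcp_pos: [0.5849, 0.1337, 0.1235]
ee_rot: [-179.7, -0.0, 97.6]
ft_force: [-0.3, -0.2, -0.8]
width: 0.5
grip_force: 0.0
```

```bash
python3 - <<'E'
from h import *
s=env.get_state(); print(s["tcp_pos"],s["ee_rot"],s["joint_pos"],s["width"])
im=grab("top","t1"); cv2.imwrite("pics/t1c.png",cv2.resize(im[130:260,200:310],None,fx=4,fy=4))
im=grab("side","s1"); a=cv2.resize(im[200:330,215:365],None,fx=4,fy=4); cv2.imwrite("pics/s1c.png",a)
E
```

```text
[0.58489083 0.13366598 0.12345063] [-1.79683234e+02 -4.02010472e-02  9.75748090e+01] [ -3.95783443  47.21123444 -23.62731129  98.7547132   27.00219851
  40.07246678 -34.32771191] 0.5004279650275065
```

View pics/s1c.png

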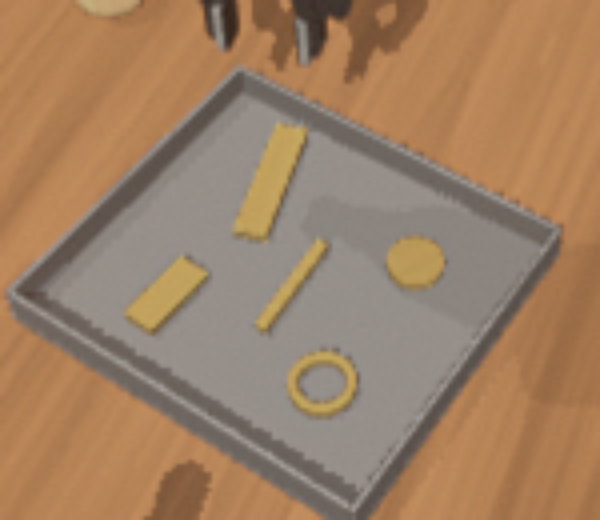

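The side crop shows the open fingers at crop (222,45) and (305,55), 12 cm above the tray, with the blank at crop (270,183) undisturbed. Descending now.

Request:
carry_out --pt "0 0.06 0.18 0.5 0" --pt "0 0 0 0.5 0" --pt "0 0 0 0.5 0" --pt "0 0 0 0.5 0" --pt "0 0 0 0.5 0" --pt "0 0 0 0.5 0" --pt "0 0 0 0 0" --pt "0 0 0 0 0"

```text
clock: 4.2
tcp_pos: [0.5934, 0.1312, 0.0368]
ee_rot: [180.0, 0.1, 97.2]
ft_force: [0.6, -0.1, 0.5]
width: 0.504
grip_force: 0.0
```

Request:
carry_out --pt "0 0 0 0.25 0" --pt "0 0 0 0.25 0" --pt "0 0 0 0.2 0" --pt "0 0 0 0.15 0" --pt "0 0 0 0 0" --pt "0 0 0 0 0" --pt "0 0 0 0 0" --pt "0 0 0 0 0"

```text
clock: 4.87
tcp_pos: [0.593, 0.1333, 0.011]
ee_rot: [180.0, -0.0, 97.3]
ft_force: [-0.5, 0.3, 0.3]
width: 0.5
grip_force: 0.0
```

Request:
carry_out --pt "0 0.1 -0.1 0.15 0" --pt "0 0 0 0 0" --pt "1 0 0 0 0" --pt "1 0 0 0 0" --pt "1 0 0 0 0" --pt "1 0 0 0 0" --pt "1 0 0 0 0" --pt "1 0 0 0 0" --squeeze 40

```text
clock: 5.53
tcp_pos: [0.5895, 0.136, 0.0065]
ee_rot: [180.0, -0.0, 97.3]
ft_force: [-1.1, 0.8, 2.3]
width: 0.241
grip_force: 39.5
```

Request:
carry_out --pt "1 0 0 0 0" --pt "1 0 0 0 0" --pt "1 0 0 -0.2 0" --pt "1 0 0 -0.3 0" --pt "1 0 0 -0.5 0" --pt "1 0 0 -0.5 0" --pt "1 0 0 -0.5 0" --pt "1 0 0 0 0"

```text
clock: 6.2
tcp_pos: [0.5914, 0.1361, 0.0694]
ee_rot: [179.7, -0.0, 97.3]
ft_force: [1.2, 0.4, -1.6]
width: 0.237
grip_force: 39.3
```

Request:
carry_out --pt "1 -0.5 0 -1 0" --pt "1 -1 -0.25 0 0" --pt "1 -1 -0.25 0 0" --pt "1 -1 -0.25 0 0" --pt "1 -1 -0.25 0 0" --pt "1 -1 -0.25 0 0" --pt "1 -1 -0.25 0 0" --pt "1 -1 -0.25 0 0"

```text
clock: 6.87
tcp_pos: [0.5652, -0.0959, 0.0958]
ee_rot: [-179.9, 0.0, 97.3]
ft_force: [0.6, 0.0, -1.6]
width: 0.239
grip_force: 39.7
```

Request:
carry_out --pt "1 -1 -0.25 0 0" --pt "1 -1 0 0 0" --pt "1 -0.9 0 0 0" --pt "1 0 0 0 -1" --pt "1 0 0 0 -1" --pt "1 0 0 0 -1" --pt "1 0 0 0 -1" --pt "1 0 0 0 -0.08"

```text
clock: 7.53
tcp_pos: [0.569, -0.1818, 0.0956]
ee_rot: [-180.0, -0.0, 117.8]
ft_force: [0.0, 1.3, -1.0]
width: 0.249
grip_force: 39.7
```

Request:
carry_out --pt "1 0 0 0 0" --pt "1 0 0 0.5 0" --pt "1 0 0 0.5 0" --pt "1 0 0 0.5 0" --pt "1 0 0 0 0" --pt "1 0 0 0 0" --pt "1 0 0 0 0" --pt "1 0 0 0 0"

```text
clock: 8.2
tcp_pos: [0.5704, -0.1813, 0.0523]
ee_rot: [179.9, 0.1, 117.7]
ft_force: [0.7, -0.6, -2.5]
width: 0.239
grip_force: 39.7
```

```bash
python3 - <<'E'
from h import *
s=env.get_state(); print(s["tcp_pos"],s["ee_rot"],s["width"])
im=grab("side","s2"); cv2.imwrite("pics/s2c.png",cv2.resize(im[130:210,285:390],None,fx=6,fy=6))
E
```

```text
[ 0.57043416 -0.18133425  0.05229392] [1.79917624e+02 6.40113584e-02 1.17677162e+02] 0.23883054040430368
```

View pics/s2c.png

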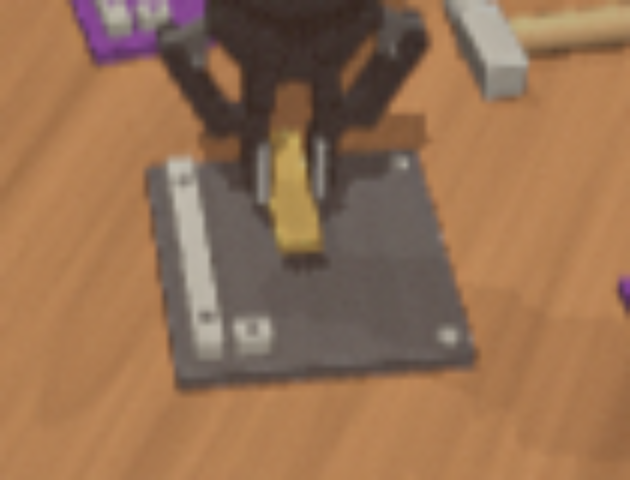

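The crop shows the bar at crop (297,200), held parallel to the fence and hovering above the bed, with the left finger clear of the fence. Lowering, releasing and lifting.

Request:
carry_out --pt "1 0 0 0.4 0" --pt "1 0 0 0.4 0" --pt "1 0 0 0.2 0" --pt "1 0 0 0.2 0" --pt "1 0 0 0 0" --pt "1 0 0 0 0" --pt "1 0 0 0 0" --pt "1 0 0 0 0"

```text
clock: 8.92
tcp_pos: [0.5696, -0.1813, 0.015]
ee_rot: [-180.0, -0.0, 117.7]
ft_force: [0.7, -0.6, -1.1]
width: 0.24
grip_force: 39.7
```

```bash
python3 -c "
from h import *
s=env.get_state(); print(s['tcp_pos'],s['ft_force'],s['ee_rot'])"
```

```text
[ 0.56955911 -0.18131458  0.01497413] [ 0.7358484  -0.59767085 -1.1315803 ] [-1.79990224e+02 -8.99849031e-03  1.17711315e+02]
```

Request:
carry_out --pt "1 0 0 0.05 0" --pt "0.4 0 0 0 0" --pt "0.3 0 0 0 0" --pt "0.2 0 0 0 0" --pt "0.2 0 0 0 0" --pt "0.2 0 0 -0.5 0" --pt "0.2 0 0 -0.5 0" --pt "0.2 0 0 -0.5 0"

```text
clock: 9.58
tcp_pos: [0.5694, -0.1812, 0.059]
ee_rot: [-180.0, -0.0, 117.7]
ft_force: [0.7, 0.1, 0.4]
width: 0.403
grip_force: 0.0
```

Request:
carry_out --pt "1 0 -0.5 0 0" --pt "1 0 -0.5 0 0" --pt "1 0 -0.4 0 0" --pt "1 0 0 0 0" --pt "1 0 0 0 0" --pt "1 0 0 0 0" --pt "1 0 0 0 0" --pt "1 0 0 0 0"

```text
clock: 10.25
tcp_pos: [0.5334, -0.2001, 0.0588]
ee_rot: [179.9, -0.0, 117.8]
ft_force: [-0.7, 0.7, 0.2]
width: 0.002
grip_force: 0.0
```

```bash
cat > m.py <<'E'
from h import *
import sys
def meas(tag):
    s=env.get_state(); print(s["tcp_pos"].round(4),s["ee_rot"].round(2),s["ft_force"].round(1),s["width"])
    C=np.array([578.1,-109.7]); ex=np.array([.885,.465]); ey=np.array([-.465,.885])
    for n,box in(("top",(338,150,428,240)),("side",(290,140,385,205))):
        im=grab(n,n+tag); x0,y0,x1,y1=box
        m=cv2.inRange(cv2.cvtColor(im,cv2.COLOR_BGR2HSV),(20,110,60),(35,255,255)); k=np.zeros_like(m);k[y0:y1,x0:x1]=m[y0:y1,x0:x1]
        for c in cv2.findContours(k,0,1)[0]:
            if cv2.contourArea(c)<15: continue
            P=ray(n,c.reshape(-1,2),.02)[:,:2]
            (cx,cy),(w,h),a=cv2.minAreaRect((P*1000).astype(np.float32)); b=cv2.boxPoints(((cx,cy),(w,h),a)); e=max(b[1]-b[0],b[2]-b[1],key=np.linalg.norm)
            d=np.array([cx,cy])-C
            print(n,"ctr",cx,cy,"size",w,h,"yaw",np.degrees(np.arctan2(e[1],e[0]))%180,"in corner",d@ex,d@ey)
meas(sys.argv[1])
E
python3 m.py a
```

```text
[ 0.5334 -0.2001  0.0588] [179.93  -0.   117.77] [-0.7  0.7  0.2] 0.0016073268138703562
top ctr 559.1513061523438 -164.47093200683594 size 21.842771530151367 50.55816650390625 yaw 116.9793 in corner -42.23807743835451 -39.66113218688964
side ctr 565.0191650390625 -174.04193115234375 size 20.275957107543945 93.599853515625 yaw 118.59757 in corner -41.49553692626955 -50.86002081298827
```

Request:
carry_out --pt "1 0 0 0.5 0" --pt "1 0 0 0.5 0" --pt "1 0 0 0.43 0" --pt "1 0 0 0 0" --pt "1 0 0.2 0 0" --pt "1 0 0.2 0 0" --pt "1 0 0.2 0 0" --pt "1 0 0 0 0"

```text
clock: 11.02
tcp_pos: [0.5512, -0.1909, 0.0169]
ee_rot: [179.8, 0.1, 117.8]
ft_force: [-0.4, 0.1, -0.0]
width: 0.002
grip_force: 0.0
```

Request:
carry_out --pt "1 0 0.1 0 0" --pt "1 0 0.1 0 0" --pt "1 0 0.1 0 0" --pt "1 0 0.1 0 0" --pt "1 0 0.1 0 0" --pt "1 0 0.1 0 0" --pt "1 0 0 0 0" --pt "1 0 0 0 0"

```text
clock: 11.68
tcp_pos: [0.5651, -0.1835, 0.0159]
ee_rot: [179.9, 0.0, 117.7]
ft_force: [0.5, -0.2, 0.2]
width: 0.003
grip_force: 0.0
```

```bash
python3 m.py b
```

```text
[ 0.5651 -0.1835  0.0159] [179.91   0.   117.74] [ 0.5 -0.2  0.2] 0.00285352770571717
top ctr 541.9826049804688 -228.76513671875 size 38.097267150878906 28.267528533935547 yaw 33.875942 in corner -87.32918316650392 -88.57805731201171
top ctr 566.5496826171875 -150.65444946289062 size 21.875049591064453 32.523685455322266 yaw 116.962944 in corner -29.265849884033223 -30.87379019165038
side ctr 576.6087646484375 -168.7436981201172 size 20.544837951660156 84.66497039794922 yaw 117.94884 in corner -28.775062911987327 -51.56024839782714
```

Request:
carry_out --pt "1 0 0.1 0 0" --pt "1 0 0.1 0 0" --pt "1 0 0.1 0 0" --pt "1 0 0.1 0 0" --pt "1 0 0.1 0 0" --pt "1 0 0 0 0" --pt "1 0 0 0 0" --pt "1 0 0 0 0"

```text
clock: 12.45
tcp_pos: [0.5778, -0.177, 0.016]
ee_rot: [180.0, 0.0, 117.7]
ft_force: [-0.7, -0.4, -0.2]
width: 0.0
grip_force: 0.0
```

Request:
carry_out --pt "1 0 0.04 0 0" --pt "1 0 0.04 0 0" --pt "1 0 0 0 0" --pt "1 0 0 0 0" --pt "1 0 0 0 0" --pt "1 0 0 0 0" --pt "1 0 0 0 0" --pt "1 0 0 0 0"

```text
clock: 13.12
tcp_pos: [0.5796, -0.1761, 0.0159]
ee_rot: [-180.0, 0.0, 117.7]
ft_force: [-1.8, -0.9, 0.2]
width: 0.001
grip_force: 0.6
```

Request:
carry_out --pt "1 0 0.04 0 0" --pt "1 0 0 0 0" --pt "1 0 0 0 0" --pt "1 0 0 0 0" --pt "1 0 0 0 0" --pt "1 0 0 0 0" --pt "1 0 0 0 0" --pt "1 0 0 0 0"

```text
clock: 13.78
tcp_pos: [0.5809, -0.1754, 0.0159]
ee_rot: [180.0, 0.0, 117.7]
ft_force: [0.1, -0.2, -0.0]
width: -0.001
grip_force: 0.3
```

Request:
carry_out --pt "1 0 0.04 0 0" --pt "1 0 0 0 0" --pt "1 0 0 0 0" --pt "1 0 0 0 0" --pt "1 0 0 0 0" --pt "1 0 0 0 0" --pt "1 0 0 0 0" --pt "1 0 0 0 0"

```text
clock: 14.45
tcp_pos: [0.5814, -0.1751, 0.0158]
ee_rot: [-179.9, -0.0, 117.7]
ft_force: [-3.2, -0.9, 2.3]
width: -0.004
grip_force: 1.9
```

```bash
python3 m.py c
```

```text
[ 0.5814 -0.1751  0.0158] [-179.94   -0.    117.71] [-3.2 -0.9  2.3] -0.004308415531600395
top ctr 582.141845703125 -141.5347900390625 size 21.933612823486328 32.45182800292969 yaw 117.01083 in corner -11.226143920898457 -30.053247436523424
top ctr 578.5328979492188 -206.69090270996094 size 50.40251159667969 17.926992416381836 yaw 15.517183 in corner -44.71765507507326 -86.03824644470214
side ctr 587.8107299804688 -152.210693359375 size 19.30930519104004 77.09203338623047 yaw 118.56166 in corner -11.17347637939455 -42.137453063964834
```

Request:
carry_out --pt "1 0 0.04 0 0" --pt "1 0 0.03 0 0" --pt "1 0 0 0 0" --pt "1 0 0 0 0" --pt "1 0 0 0 0" --pt "1 0 0 0 0" --pt "1 0 0 0 0" --pt "1 0 0 0 0"

```text
clock: 15.22
tcp_pos: [0.5814, -0.1752, 0.0158]
ee_rot: [-179.7, -0.0, 117.7]
ft_force: [-6.7, -2.7, 6.5]
width: -0.005
grip_force: 3.8
```

Request:
carry_out --pt "1 0 -0.3 0 0" --pt "1 0 -0.3 0 0" --pt "1 0 0 -0.8 0" --pt "1 0 0 -0.8 0" --pt "1 -1 0 0 0" --pt "1 -1 0 0 0" --pt "1 -0.33 0 0 0" --pt "1 0 0 0 0"

```text
clock: 15.88
tcp_pos: [0.6018, -0.2485, 0.064]
ee_rot: [179.8, 0.2, 117.4]
ft_force: [-0.2, -0.0, -0.7]
width: -0.003
grip_force: 0.0
```

```bash
python3 m.py d; python3 -c "
from h import *
d=env.get_state()['tcp_pos'][:2]*1000-[578.1,-109.7]; print(d@[.885,.465],d@[-.465,.885])"
```

```text
[ 0.6018 -0.2485  0.064 ] [179.85   0.24 117.4 ] [-0.2 -0.  -0.7] -0.0034855338523414195
top ctr 595.4452514648438 -167.6617889404297 size 22.000402450561523 91.08624267578125 yaw 117.06157 in corner -11.601684310913107 -59.36172514343261
side ctr 594.014892578125 -163.91937255859375 size 19.708965301513672 87.98513793945312 yaw 116.65787 in corner -11.12732830810549 -55.384569763183585
-42.473806353000896 -128.77119066290075
```

Request:
carry_out --pt "1 0 0.5 0 0" --pt "1 0 0.45 0 0" --pt "1 0 0 0 0" --pt "1 0 0 0.5 0" --pt "1 0 0 0.5 0" --pt "1 0 0 0.4 0" --pt "1 0 0 0.2 0" --pt "1 0 0 0 0"

```text
clock: 16.65
tcp_pos: [0.6236, -0.2311, 0.0136]
ee_rot: [-179.8, -0.1, 117.7]
ft_force: [-0.6, -0.3, 0.4]
width: 0.002
grip_force: 0.0
```

Request:
carry_out --pt "1 0.1 0 0 0" --pt "1 0.1 0 0 0" --pt "1 0.1 0 0 0" --pt "1 0.1 0 0 0" --pt "1 0.1 0 0 0" --pt "1 0.1 0 0 0" --pt "1 0 0 0 0" --pt "1 0 0 0 0"

```text
clock: 17.32
tcp_pos: [0.6171, -0.2147, 0.0161]
ee_rot: [180.0, 0.0, 117.7]
ft_force: [0.6, -0.5, 0.0]
width: 0.002
grip_force: 0.0
```

```bash
python3 m.py e; python3 -c "
from h import *
d=env.get_state()['tcp_pos'][:2]*1000-[578.1,-109.7]; print(d@[.885,.465],d@[-.465,.885])"
```

```text
[ 0.6171 -0.2147  0.0161] [180.     0.   117.74] [ 0.6 -0.5  0. ] 0.0019285817468773705
top ctr 593.9501953125 -164.69627380371094 size 21.96092987060547 92.08623504638672 yaw 117.065735 in corner -11.545844467163105 -56.04204313659667
side ctr 591.6472778320312 -159.81942749023438 size 19.658628463745117 87.81633758544922 yaw 117.354004 in corner -11.316192901611346 -50.65517752075194
-14.426683778415741 -111.28897982812043
```

Request:
carry_out --pt "1 0.07 0 0 0" --pt "1 0.07 0 0 0" --pt "1 0.07 0 0 0" --pt "1 0.04 0 0 0" --pt "1 0 0 0 0" --pt "1 0 0 0 0" --pt "1 0 0 0 0" --pt "1 0 0 0 0"

```text
clock: 18.08
tcp_pos: [0.6137, -0.2082, 0.0159]
ee_rot: [180.0, -0.0, 117.7]
ft_force: [-0.3, 0.5, -0.0]
width: -0.001
grip_force: 0.0
```

Request:
carry_out --pt "1 0.04 0 0 0" --pt "1 0 0 0 0" --pt "1 0.03 0 0 0" --pt "1 0 0 0 0" --pt "1 0 0 0 0" --pt "1 0 0 0 0" --pt "1 0 0 0 0" --pt "1 0 0 0 0"

```text
clock: 18.75
tcp_pos: [0.6127, -0.2066, 0.0159]
ee_rot: [-180.0, 0.0, 117.7]
ft_force: [-1.0, 0.7, 1.0]
width: 0.001
grip_force: 0.3
```

Request:
carry_out --pt "1 0.04 0 0 0" --pt "1 0 0 0 0" --pt "1 0 0 0 0" --pt "1 0 0 0 0" --pt "1 0 0 0 0" --pt "1 0 0 0 0" --pt "1 0 0 0 0" --pt "1 0 0 0 0"

```text
clock: 19.42
tcp_pos: [0.6121, -0.2053, 0.0159]
ee_rot: [180.0, -0.0, 117.7]
ft_force: [0.9, 0.1, 0.5]
width: -0.002
grip_force: 0.0
```

```bash
python3 m.py f; python3 -c "
from h import *
d=env.get_state()['tcp_pos'][:2]*1000-[578.1,-109.7]; print(d@[.885,.465],d@[-.465,.885])"
```

```text
[ 0.6121 -0.2053  0.0159] [ 1.8000e+02 -1.0000e-02  1.1772e+02] [0.9 0.1 0.5] -0.0015272655150954265
top ctr 589.1644287109375 -155.3302001953125 size 21.96092987060547 89.49651336669922 yaw 117.06575 in corner -11.426023681640645 -45.52768652343749
side ctr 586.6536254882812 -149.86306762695312 size 19.763975143432617 89.24949645996094 yaw 117.86079 in corner -11.105867889404317 -39.52175070190428
-14.30877460781222 -100.41744138592603
```

Not in firm contact yet, so I'll keep going in small steps.

Request:
carry_out --pt "1 0.04 0 0 0" --pt "1 0 0 0 0" --pt "1 0 0 0 0" --pt "1 0 0 0 0" --pt "1 0 0 0 0" --pt "1 0 0 0 0" --pt "1 0 0 0 0" --pt "1 0 0 0 0"

```text
clock: 20.18
tcp_pos: [0.6116, -0.2045, 0.0159]
ee_rot: [180.0, 0.0, 117.7]
ft_force: [0.7, -2.3, 0.0]
width: 0.003
grip_force: 0.7
```

Request:
carry_out --pt "1 0.04 0 0 0" --pt "1 0 0 0 0" --pt "1 0 0 0 0" --pt "1 0 0 0 0" --pt "1 0 0 0 0" --pt "1 0 0 0 0" --pt "1 0 0 0 0" --pt "1 0 0 0 0"

```text
clock: 20.85
tcp_pos: [0.6114, -0.2044, 0.0161]
ee_rot: [180.0, 0.1, 117.7]
ft_force: [2.2, -5.1, -0.4]
width: -0.003
grip_force: 2.7
```

Request:
carry_out --pt "1 0.04 0 0 0" --pt "1 0 0 0 0" --pt "1 0 0 0 0" --pt "1 0 0 0 0" --pt "1 0 0 0 0" --pt "1 0 0 0 0" --pt "1 0 0 0 0" --pt "1 0 0 0 0"

```text
clock: 21.52
tcp_pos: [0.6114, -0.2044, 0.0163]
ee_rot: [180.0, 0.2, 117.6]
ft_force: [2.9, -5.7, -1.3]
width: 0.004
grip_force: 3.5
```

The bar is seated against the end stop. I'll back off and press once more toward the fence, at the bar's middle.

Request:
carry_out --pt "1 -0.3 0 0 0" --pt "1 0 0 0 0" --pt "1 0 0 -0.8 0" --pt "1 0 0 -0.8 0" --pt "1 0 -0.9 0 0" --pt "1 1 0 0 0" --pt "1 1 0 0 0" --pt "1 0 0 0 0"

```text
clock: 22.18
tcp_pos: [0.5592, -0.1615, 0.0641]
ee_rot: [-180.0, -0.5, 118.2]
ft_force: [-0.0, 2.0, 0.8]
width: -0.003
grip_force: 0.0
```

Request:
carry_out --pt "1 0 0 0 0" --pt "1 0 0 0.5 0" --pt "1 0 0 0.5 0" --pt "1 0 0 0.4 0" --pt "1 0 0 0.2 0" --pt "1 0 0 0 0" --pt "1 0 0 0 0" --pt "1 0 0 0 0"

```text
clock: 22.85
tcp_pos: [0.5634, -0.1696, 0.0164]
ee_rot: [179.9, 0.0, 117.7]
ft_force: [0.3, -0.3, 0.2]
width: 0.003
grip_force: 0.0
```

```bash
python3 m.py g; python3 -c "
from h import *
d=env.get_state()['tcp_pos'][:2]*1000-[578.1,-109.7]; print(d@[.885,.465],d@[-.465,.885])"
```

```text
[ 0.5634 -0.1696  0.0164] [1.7995e+02 2.0000e-02 1.1771e+02] [ 0.3 -0.3  0.2] 0.0026743868766606594
top ctr 577.9995727539062 -133.4376983642578 size 21.918581008911133 40.347740173339844 yaw 117.069305 in corner -11.12690785217287 -20.96116438293456
top ctr 602.7220458984375 -298.928466796875 size 17.733362197875977 24.003189086914062 yaw 112.08818 in corner -66.20072644042972 -178.91644445800782
side ctr 585.74169921875 -148.13784790039062 size 19.763975143432617 86.01581573486328 yaw 117.860825 in corner -11.11069546508791 -37.57088552856444
-40.91751341544875 -46.27653203383989
```

Positioned at ex -40.9, ey -46.3. Contact should come after about 13 mm.

Request:
carry_out --pt "1 0 0.1 0 0" --pt "1 0 0.1 0 0" --pt "1 0 0.1 0 0" --pt "1 0 0.1 0 0" --pt "1 0 0.06 0 0" --pt "1 0 0 0 0" --pt "1 0 0 0 0" --pt "1 0 0 0 0"

```text
clock: 23.62
tcp_pos: [0.575, -0.1632, 0.0158]
ee_rot: [-180.0, -0.0, 117.7]
ft_force: [0.4, -0.9, 0.5]
width: 0.003
grip_force: 0.3
```

Request:
carry_out --pt "1 0 0.04 0 0" --pt "1 0 0 0 0" --pt "1 0 0.04 0 0" --pt "1 0 0 0 0" --pt "1 0 0 0 0" --pt "1 0 0 0 0" --pt "1 0 0 0 0" --pt "1 0 0 0 0"

```text
clock: 24.28
tcp_pos: [0.5751, -0.1632, 0.0157]
ee_rot: [-179.7, -0.0, 117.7]
ft_force: [-5.1, -1.4, 4.4]
width: 0.003
grip_force: 2.7
```

Firm contact. Backing off, lifting clear and taking a look.

Request:
carry_out --pt "1 0 -0.3 0 0" --pt "1 0 -0.3 0 0" --pt "1 0 -0.3 -0.5 0" --pt "1 0 -1 -1 0" --pt "1 0 -1 -1 0" --pt "1 -0.5 -1 -1 0" --pt "1 -1 0 -1 0" --pt "1 -1 0 0 0"

```text
clock: 24.95
tcp_pos: [0.5115, -0.2819, 0.1525]
ee_rot: [179.7, 0.3, 117.7]
ft_force: [1.7, -0.2, -0.4]
width: 0.001
grip_force: 0.0
```

Request:
carry_out --pt "1 -1 0 0 0" --pt "1 -1 0 0 0" --pt "1 -1 0 0 0" --pt "1 -1 0 0 0" --pt "1 0 0 0 0" --pt "1 0 0 0 0" --pt "1 0 0 0 0" --pt "1 0 0 0 0"

```text
clock: 25.62
tcp_pos: [0.5662, -0.3845, 0.1471]
ee_rot: [180.0, -0.1, 117.8]
ft_force: [0.1, -0.1, 0.8]
width: -0.001
grip_force: 0.0
```

```bash
python3 m.py z; python3 -c "
from h import *
t=cv2.imread('pics/topz.png')[150:240,338:428];s=cv2.imread('pics/sidez.png')[145:200,300:375]
f=lambda a,w:cv2.resize(a,(w,480),interpolation=cv2.INTER_CUBIC)
cv2.imwrite('pics/z.png',np.hstack([f(t,400),f(s,400)]))"
```

```text
[ 0.5662 -0.3845  0.1471] [ 1.7999e+02 -6.0000e-02  1.1784e+02] [ 0.1 -0.1  0.8] -0.0006552283939764912
top ctr 588.9585571289062 -154.8612060546875 size 21.985797882080078 88.45132446289062 yaw 117.00662 in corner -11.390137756347677 -45.01689642333983
side ctr 585.74169921875 -148.13784790039062 size 19.763975143432617 86.01581573486328 yaw 117.860825 in corner -11.11069546508791 -37.57088552856444
```

View pics/z.png

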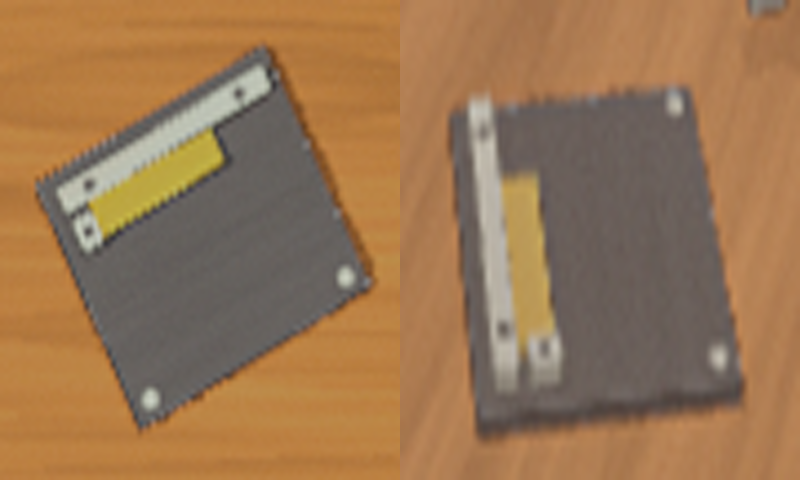

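View pics/topz.png

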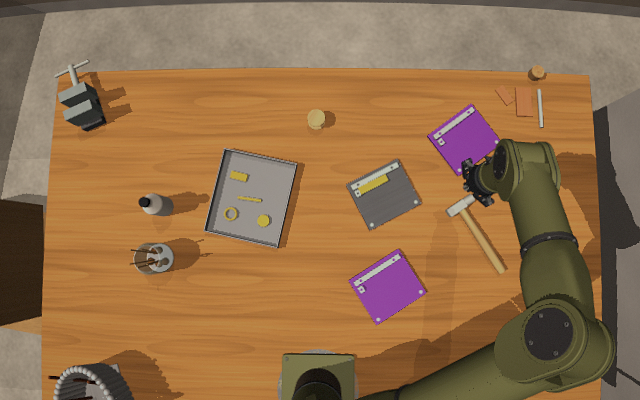

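The bar is flush along the fence and against the end stop, at (373,184) in the top view, measured (-11.4, -45.0) mm from the corner. The other four brass pieces are still in the tray, and the hammer, jar, bottle and spool look unmoved.

```bash
python3 -c "
from workcell import env
print(env.job_done())"
```

```text
the job is handed in; nothing more can be done
None
```

The job is handed in: the blank is flat on the jig bed against the fence and end stop, measured from the top camera about 0.4 mm from the target position, with the gripper clear and nothing else visibly disturbed; the hand-in returned no verdict.

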